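Line up the tube racks and hold the reader's sprung tray open

TASK

Slide the three small tube racks into a row on the dark grey mat, one squarely inside each white outline (any rack in any outline), without lifting or tipping them, because their tubes are open. Then pull the tube reader's spring-loaded tray out by its orange handle until the yellow pointer is over the red mark, and finish while still holding it there, so that I can load the racks. Leave everything else on the bench where it is.

Things in the scene. Friction and masses are not known exactly. Their poses are not given: they have to be found in the camera images.
- mat: Fixed dark blue-grey bench mat, 250 (x) by 320 (y) by 3 mm thick, lying on the bench. Origin: centre of its underside. The row of outlines runs along its y axis, 100 mm from centre to centre.
- outline0 (a point): Centre, on the mat's top face, of the right-hand (-y) white outline, which is 52 mm (mat's x) by 62 mm (mat's y) inside with 4 mm lines. Axes as the mat's.
- outline1 (a point): Centre, on the mat's top face, of the middle white outline, which is 52 mm (mat's x) by 62 mm (mat's y) inside with 4 mm lines. Axes as the mat's.
- outline2 (a point): Centre, on the mat's top face, of the left-hand (+y) white outline, which is 52 mm (mat's x) by 62 mm (mat's y) inside with 4 mm lines. Axes as the mat's.
- rack_blue: Loose blue tube rack, a solid block 44 mm (its x) by 56 mm (its y) by 40 mm high with 5 mm tall white open tubes standing out of its top; 0.1 to 0.2 kg. Origin: centre of its underside; z is up. It stands on the mat; in its outline its 44 mm side lies along the mat's x, either way round. Best taken across the 44 mm sides.
- rack_green: Loose green tube rack, a solid block 44 mm (its x) by 56 mm (its y) by 40 mm high with 5 mm tall white open tubes standing out of its top; 0.1 to 0.2 kg. Origin: centre of its underside; z is up. It stands on the mat; in its outline its 44 mm side lies along the mat's x, either way round. Best taken across the 44 mm sides.
- rack_red: Loose red tube rack, a solid block 44 mm (its x) by 56 mm (its y) by 40 mm high with 5 mm tall white open tubes standing out of its top; 0.1 to 0.2 kg. Origin: centre of its underside; z is up. It stands on the mat; in its outline its 44 mm side lies along the mat's x, either way round. Best taken across the 44 mm sides.
- front (a point): Point on the bench under the middle of the front face of the tube reader: a fixed white housing, 180 mm wide, 80 mm high, reaching 200 mm back (+x of its frame). Its x axis points into the reader, so the tray comes out along -x. In front of the face lies a fixed aluminium bed, 160 mm wide, 210 mm long, 12 mm high.
- handle (a point): Point on the tray's orange handle, an upright plate 10 mm thick (reader's x), 54 mm wide (y), its top 90 mm above the bench. The point lies in the middle of the plate, 18 mm below its top. It moves with the tray; when the tray is home it is 70 mm in front of the housing's face. The tray floor below it lies 21 mm above the bench, its side walls reach 35 mm.
- pointer (a point): End of the yellow pointer, a bar 5 mm wide (x) on the tray's left (+y) side, in line with the handle plate (same reader x), 68 mm to the handle's +y side, 20 mm above the bench. Moves with the tray.
- mark: Fixed red mark on the bed's left edge, 12 mm wide (x) by 28 mm (y) by 3 mm thick. Origin: centre of its underside; axes as the reader's. The pointer passes just above it.
- tray (a joint): How far the tray is pulled out, m: 0 fully home, stop at 0.125. A spring pulls it home with about 4 N at 0, rising by 0.7 N per 10 mm to about 12 N at 0.11; it slides back in when let go.
- jar: Bystander: small white jar with blue cap, 40 mm across, 55 mm high, between mat and reader. Origin: centre of its underside.
- vial: Bystander: small clear vial with orange cap, 26 mm across, 50 mm high. Origin: centre of its underside.
- tip_box: Bystander: red tip box, 85 by 120 by 50 mm. Origin: centre of its underside.
- beaker: Bystander: glass beaker, 64 mm across, 75 mm high. Origin: centre of its underside.
- pipette: Bystander: white and blue pipette lying on the bench, about 270 mm long, 30 mm high. Origin: below the middle of its body.
Not all that is in view belongs to the job. What is shaped like the rack_blue but purple is not meant.

How it is judged:
On the way, in this order (a step that is already met when the one before it is completed fails the run):
1. the three racks stand in the outlines, at rest, with the tray still home (((horizontal distance between rack_blue and outline0 below 0.007 m and angle between the x axis of rack_blue and the x axis of mat, either way round below 0.12 rad) or (horizontal distance between rack_green and outline0 below 0.007 m and angle between the x axis of rack_green and the x axis of mat, either way round below 0.12 rad) or (horizontal distance between rack_red and outline0 below 0.007 m and angle between the x axis of rack_red and the x axis of mat, either way round below 0.12 rad)) and ((horizontal distance between rack_blue and outline1 below 0.007 m and angle between the x axis of rack_blue and the x axis of mat, either way round below 0.12 rad) or (horizontal distance between rack_green and outline1 below 0.007 m and angle between the x axis of rack_green and the x axis of mat, either way round below 0.12 rad) or (horizontal distance between rack_red and outline1 below 0.007 m and angle between the x axis of rack_red and the x axis of mat, either way round below 0.12 rad)) and ((horizontal distance between rack_blue and outline2 below 0.007 m and angle between the x axis of rack_blue and the x axis of mat, either way round below 0.12 rad) or (horizontal distance between rack_green and outline2 below 0.007 m and angle between the x axis of rack_green and the x axis of mat, either way round below 0.12 rad) or (horizontal distance between rack_red and outline2 below 0.007 m and angle between the x axis of rack_red and the x axis of mat, either way round below 0.12 rad)) and angle between each of rack_blue, rack_green, rack_red's own z axis and vertical below 0.1 rad and linear speed of each of rack_blue, rack_green, rack_red below 0.01 m/s and value of joint tray below 0.015 m), for 0.2 s.
2. the tray is pulled out so that the pointer is over the red mark (x of pointer in the frame of mark between -0.006 and 0.006 m), for 0.3 s.
At the end, for the whole second after the job is handed in: Each outline has a rack within 7 mm of its centre and within 0.12 rad of square, upright and at rest; the pointer is within 6 mm of the red mark's middle along the tray's travel, the tray still, held against its spring by the gripper (over 2 N of contact) and by no rack (all of step 2 and ((horizontal distance between rack_blue and outline0 below 0.007 m and angle between the x axis of rack_blue and the x axis of mat, either way round below 0.12 rad) or (horizontal distance between rack_green and outline0 below 0.007 m and angle between the x axis of rack_green and the x axis of mat, either way round below 0.12 rad) or (horizontal distance between rack_red and outline0 below 0.007 m and angle between the x axis of rack_red and the x axis of mat, either way round below 0.12 rad)) and ((horizontal distance between rack_blue and outline1 below 0.007 m and angle between the x axis of rack_blue and the x axis of mat, either way round below 0.12 rad) or (horizontal distance between rack_green and outline1 below 0.007 m and angle between the x axis of rack_green and the x axis of mat, either way round below 0.12 rad) or (horizontal distance between rack_red and outline1 below 0.007 m and angle between the x axis of rack_red and the x axis of mat, either way round below 0.12 rad)) and ((horizontal distance between rack_blue and outline2 below 0.007 m and angle between the x axis of rack_blue and the x axis of mat, either way round below 0.12 rad) or (horizontal distance between rack_green and outline2 below 0.007 m and angle between the x axis of rack_green and the x axis of mat, either way round below 0.12 rad) or (horizontal distance between rack_red and outline2 below 0.007 m and angle between the x axis of rack_red and the x axis of mat, either way round below 0.12 rad)) and angle between each of rack_blue, rack_green, rack_red's own z axis and vertical below 0.1 rad and linear speed of each of rack_blue, rack_green, rack_red below 0.01 m/s and velocity of joint tray between -0.01 and 0.01 m/s and contact force between the fingers and tray above 2 N and contact force between each of rack_blue, rack_green, rack_red and tray below 0.1 N); the arm keeps its last pose, push and grip.
It fails at once if a rack is lifted more than 12 mm off the mat (height (world z) of any of rack_blue, rack_green, rack_red above 0.015 m).
It fails at once if a rack is tipped by more than 0.3 rad (angle between any of rack_blue, rack_green, rack_red's own z axis and vertical above 0.3 rad).
It fails at once if a bystander is moved more than 25 mm or tipped over (distance of any of jar, vial, tip_box, beaker, pipette from where it was at the start of the episode above 0.025 m or angle between any of jar, vial, tip_box, beaker, pipette's own z axis and vertical above 0.5 rad).
It also fails if it takes over 64 s, if anything falls off the work surface, if the arm or the gripper's body presses on something with over 40 N, if the wrist force passes 120 N, or if a joint passes its speed limit or range.

ROBOT

A 6-joint arm with a two-finger parallel gripper is mounted at the origin on the work surface. World frame = base frame: x ahead of the robot, y to its left, z up, the work surface at z = 0. Lengths are in m, angles in rad, forces in N, time in s.
With the tool pointing down it reaches from about 0.35 to 0.775 m from the base axis. Payload 7.3 kg.
Tool frame: the origin (TCP) lies midway between the tips of the shut fingers; the grasp point (between the pads) lies 19 mm behind it; z points along the fingers, y is the direction in which the jaws open and shut (so a half turn about z gives the same grasp; the last joint's range is limited). The gripper opens to 92 mm and grips with 3 to 60 N. Pads are 19 mm wide; open, the fingers measure 130 mm over their backs; the gripper's body (75 mm by 190 mm) begins 47 mm behind the grasp point.
Start: joints at [1.117, 0.342, 1.524, -0, 1.275, -0.146], TCP at [0.159, 0.5, 0.227] pointing down, gripper open.
Joint ranges: [-2.53, 2.53], [-0.77, 2.02], [0.04, 2.7], [-1, 4.14], [0.28, 2.66], [-3.11, 3.11]. Speed limits (rad/s): [2.57, 2.57, 3.14, 3.14, 3.14, 3.14].

INTERFACE

Orientations are given as [roll, pitch, yaw] about the fixed x, y, z axes, in that order (R = Rz(yaw) Ry(pitch) Rx(roll)).
In Python, from cell import robot gives the robot as it stands.
- The arm moves only by the shell command python3 -m crank 'ROWS' [FORCE]. ROWS is a JSON object of lists of equal length, an entry for each row: "claw": the opening, from 0 (shut) to 1 (fully open); "delta_pos": the shift along the tool's x, y, z in units of 25 mm (1.0 is 25 mm), a list of three; "roll": the turn about the tool's z in units of 6 degrees (1.0 is 6 degrees). In form: {"claw": [claw, ...], "delta_pos": [[dx, dy, dz], ...], "roll": [roll, ...]}. A call has exactly 8 rows; each row is the pose to reach, as a shift and turn from the pose commanded when the call began, along the tool's axes at that moment; what a row does not reach only later rows make up. A row lasts 1/12 s, in which the tool goes at most 41.7 mm and 7.16 degrees, less where a joint would pass 70% of its speed; a pose out of reach is approached as far as the arm can. A call with a gripper value outside its range is refused whole. The fingers move at their own pace and stop on an object; FORCE is the grip in N (left out, the last holds). Time passes only in rows, so rows that repeat a pose let the fingers close, or fill a call up. It gives the time, the measured TCP pose, the force and the opening at its end, in the units of the state.
- robot.observe(): the state, without advancing time (a new reading comes with each control period).
- robot.read_camera(name): name is "side" or "top" or "wrist"; returns a dict with "color" (480x640x3 uint8, blue, green, red), "fx", "fy", "cx", "cy" (pixels), "rvec" (rotation vector, rad) and "tvec" (3), from world to camera coordinates, as OpenCV has them; the wrist camera has in their place "hand_eye" (4x4, takes a point from camera to tool coordinates, whose origin is the TCP and whose axes are the flange's). Camera axes: x right, y down, z forward; pixel columns grow to the right and rows downward; lengths in m; the calibration is good to about 2 mm. A picture is of the moment at which its call begins: read the wrist's pose just before it. There is no depth.
- robot.hand_in(): hands the job in, once; it reports no verdict.
The state is a dict: "time": time; "qpos": joint angles; "qvel": joint speeds; "joint_efforts": joint torques, N m; "tool_pos": TCP position; "tool_rot": TCP orientation; "contact_force": force on the tool from outside, world axes, zero at the start; "torque": the same for the moment, N m; "opening": finger opening in m.
Only numpy, scipy, OpenCV 4.12 (cv2) and the standard library are available. Lean on these libraries where they do the work, as an engineer would, in place of code of your own. Each camera call takes 0.05 s, during which the arm holds its last target.

## Working session

There is one attempt and no reset: what is moved stays moved. The work goes in short steps, Python scripts to look and compute and a shell command to move; the robot and the scene stay as the last step left them, time stands still between calls to the robot, and variables do not carry over. Pictures are saved under pics/ and viewed, and the job is handed in when it is done.

```bash
mkdir -p pics; ls
python3 - <<'E'
from cell import robot
import cv2
print(robot.observe())
for n in ["top","side","wrist"]:
    c=robot.read_camera(n); cv2.imwrite(f"pics/{n}0.png",c["color"])
    print(n,{k:v for k,v in c.items() if k!="color"})
E
```

```text
pics
{'time': 0.0, 'qpos': array([ 1.11699540e+00,  3.42686450e-01,  1.52502106e+00,  6.37784144e-06,
        1.27542029e+00, -1.45988147e-01]), 'qvel': array([ 2.23479074e-03, -1.37557490e-04, -1.42639549e-03, -2.17955316e-04,
       -4.91747453e-05,  6.94664889e-04]), 'joint_efforts': array([-3.39857143e-04, -4.31257796e+01, -2.44218367e+01,  7.17212283e-02,
        5.60529891e-02, -1.17321433e-04]), 'tool_pos': array([0.15884846, 0.49995544, 0.22606239]), 'tool_rot': array([-3.14007473e+00, -2.29350537e-04,  2.83377784e+00]), 'contact_force': array([0.03946335, 0.31604711, 0.034215  ]), 'torque': array([0.03202488, 0.00360301, 0.00843531]), 'opening': 0.09191873486532756}
top {'fx': 481.57272694433743, 'fy': 481.57272694433743, 'cx': 323.3839347809382, 'cy': 239.9592818872779, 'rvec': array([ 2.13758215, -2.18264387,  0.09205749]), 'tvec': array([0.02805691, 0.58721733, 1.17941102])}
side {'fx': 490.87504321866055, 'fy': 490.87504321866055, 'cx': 329.75355913755084, 'cy': 246.81115984635707, 'rvec': array([ 0.07370782, -2.84388423,  1.2383945 ]), 'tvec': array([0.55566561, 0.07173821, 1.10829137])}
wrist {'fx': 384.5808639745942, 'fy': 384.5808639745942, 'cx': 315.5032262529338, 'cy': 241.2414225687128, 'hand_eye': array([[-3.80013999e-04, -9.63391455e-01, -2.68098417e-01,
         7.10600779e-02],
       [ 9.99999923e-01, -3.91582765e-04, -1.03188990e-05,
         7.76345119e-04],
       [-9.50415801e-05, -2.68098400e-01,  9.63391529e-01,
        -1.58907977e-01],
       [ 0.00000000e+00,  0.00000000e+00,  0.00000000e+00,
         1.00000000e+00]])}
```

View pics/top0.png

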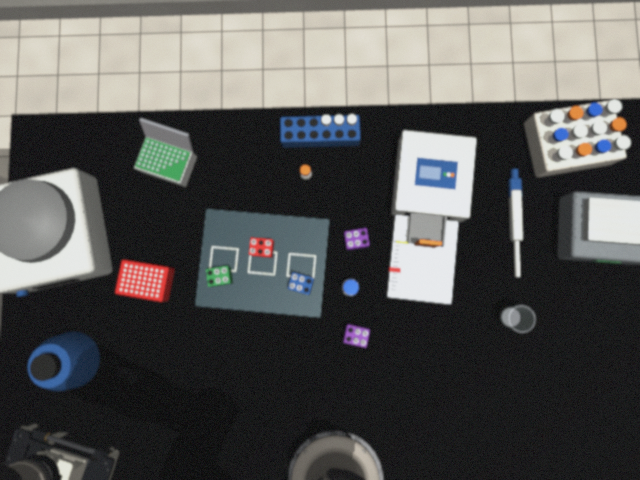

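View pics/side0.png

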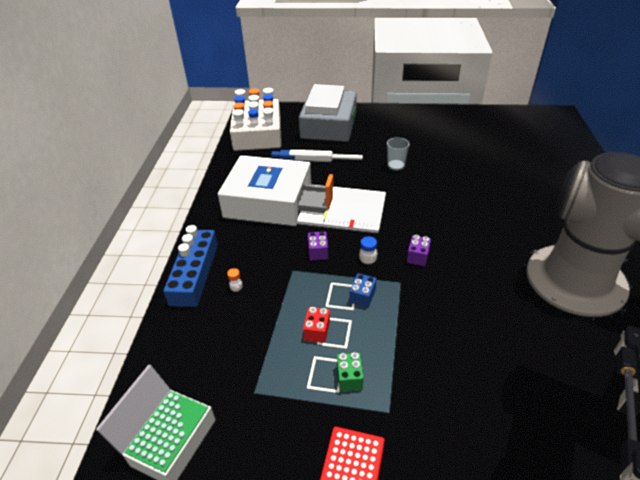

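View pics/wrist0.png

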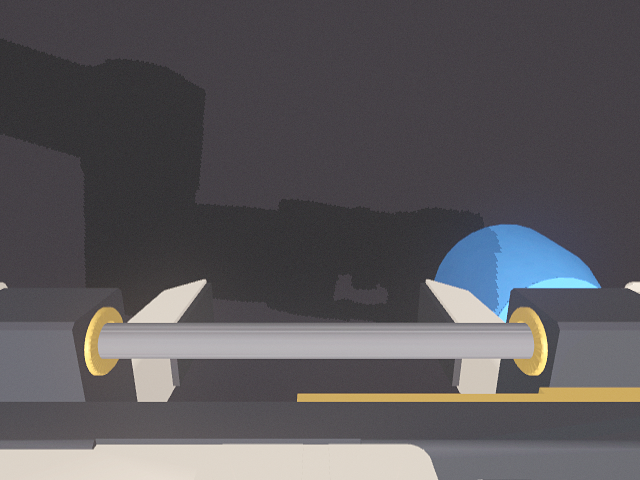

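The top view shows the mat centred near (263,263). The racks are green (219,275), red (261,247) and blue (301,283). Two purple decoys sit off the mat at (357,239) and (357,336). The reader is at (435,175), its handle at (429,243) and the red mark at (395,270). I'll measure these next.

```bash
cat > h.py <<'E'
import numpy as np, cv2
from scipy.spatial.transform import Rotation as R
def pose(c,s=None):
    """world->camera R,t"""
    if "rvec" in c: return cv2.Rodrigues(c["rvec"])[0], np.array(c["tvec"])
    T=np.eye(4); T[:3,:3]=R.from_euler('xyz',s["tool_rot"]).as_matrix(); T[:3,3]=s["tool_pos"]
    W=np.linalg.inv(T@np.array(c["hand_eye"])); return W[:3,:3],W[:3,3]
def unproj(c,uv,z,s=None):
    A,t=pose(c,s); uv=np.atleast_2d(uv).astype(float)
    d=np.c_[(uv[:,0]-c["cx"])/c["fx"],(uv[:,1]-c["cy"])/c["fy"],np.ones(len(uv))]@A
    o=-A.T@t
    return o+d*((z-o[2])/d[:,2])[:,None]
def proj(c,P,s=None):
    A,t=pose(c,s); P=np.atleast_2d(P); q=P@A.T+t
    return np.c_[q[:,0]/q[:,2]*c["fx"]+c["cx"],q[:,1]/q[:,2]*c["fy"]+c["cy"]]
E
python3 - <<'E'
from h import *
im=cv2.imread("pics/top0.png")
a=cv2.resize(im[200:330,185:345],None,fx=5,fy=4.6,interpolation=cv2.INTER_CUBIC)
b=cv2.resize(im[200:310,375:475],None,fx=5,fy=5,interpolation=cv2.INTER_CUBIC)
cv2.imwrite("pics/ta.png",a);cv2.imwrite("pics/tb.png",b)
s=cv2.imread("pics/side0.png")
cv2.imwrite("pics/sa.png",cv2.resize(s[260:420,250:410],None,fx=3.75,fy=3.75,interpolation=cv2.INTER_CUBIC))
cv2.imwrite("pics/sb.png",cv2.resize(s[140:240,210:400],None,fx=4,fy=4,interpolation=cv2.INTER_CUBIC))
E
```

```text
(no output)
```

View pics/ta.png

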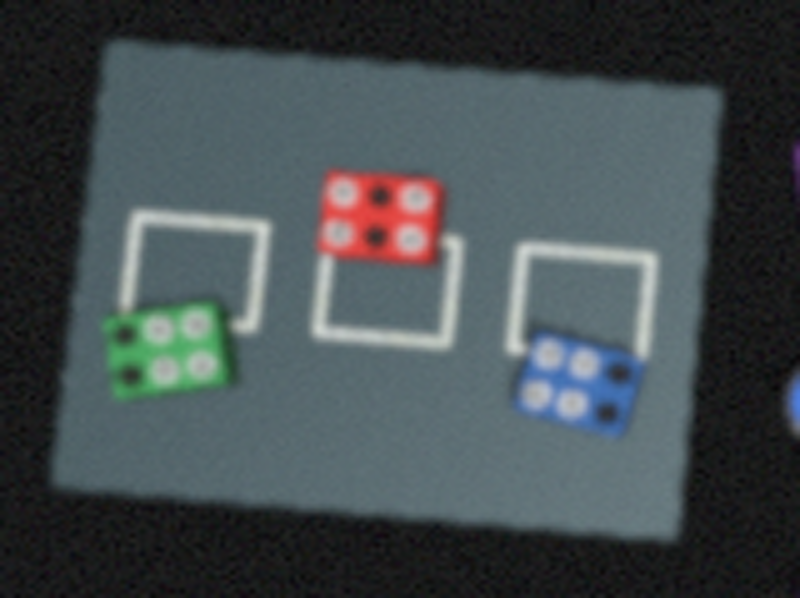

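View pics/tb.png

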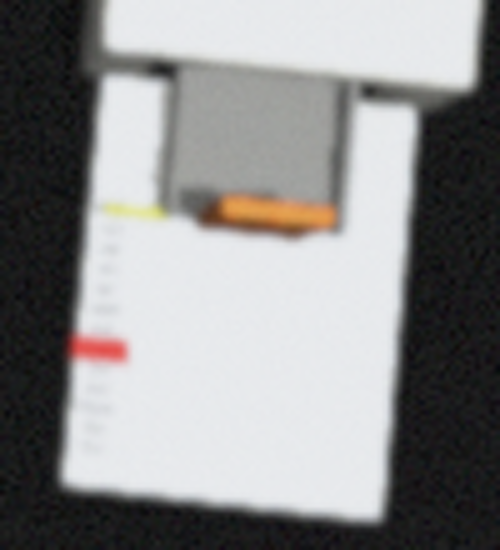

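View pics/sa.png

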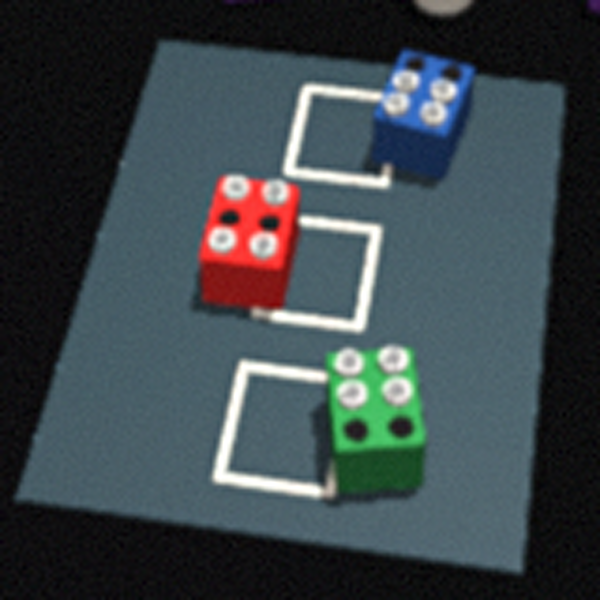

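View pics/sb.png

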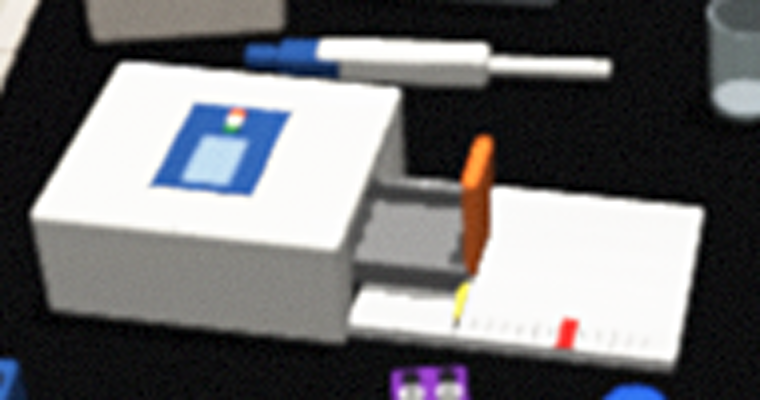

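The crops confirm the three racks on the mat by colour, and show the pointer at about (401,242) and the mark at about (395,270). Next I'll segment each of these and convert to world positions.

```bash
cat > meas.py <<'E'
from h import *
def rects(c,im):
    hsv=cv2.cvtColor(im,cv2.COLOR_BGR2HSV); out={}
    roi=np.zeros(im.shape[:2],np.uint8); roi[205:325,190:340]=255
    H,S,V=[hsv[...,i].astype(int) for i in range(3)]
    m={"red":((H<8)|(H>172))&(S>120)&(V>120),"green":(H>50)&(H<80)&(S>110),"blue":(H>104)&(H<120)&(S>130)}
    for k,v in m.items():
        mk=cv2.bitwise_and((v*255).astype(np.uint8),roi)
        mk=cv2.morphologyEx(mk,cv2.MORPH_CLOSE,np.ones((7,7),np.uint8))
        cs=max(cv2.findContours(mk,0,2)[0],key=cv2.contourArea)
        out[k]=(cs,mk)
    return out
E
python3 - <<'E'
from cell import robot
from meas import *
c=robot.read_camera("top"); im=c["color"]
# mat corners
mc=np.array([(105,40),(722,90),(680,542),(50,490)])/[5,4.6]+[185,200]
W=unproj(c,mc,0.003); print("mat corners",W.round(4)); 
print("sizes",[np.linalg.norm(W[i]-W[(i+1)%4]).round(4) for i in range(4)],"centre",W.mean(0).round(4))
yv=(W[0]-W[1])+(W[3]-W[2]); print("y ang-90",np.arctan2(yv[1],yv[0])-np.pi/2)
xv=(W[0]-W[3])+(W[1]-W[2]); print("x ang",np.arctan2(xv[1],xv[0]))
o=lambda p:unproj(c,np.array(p)/[5,4.6]+[185,200],0.003)
print("outline L top corners",o([(133,212),(268,224),(254,330)]).round(4))
print("outline M corners",o([(460,240),(448,345),(317,335)]).round(4))
print("outline R corners",o([(520,245),(655,256)]).round(4))
for k,(cs,mk) in rects(c,im).items():
    r=cv2.minAreaRect(cs); 
    P=unproj(c,cs[:,0,:],0.040)[:,:2].astype(np.float32)
    rr=cv2.minAreaRect(P*1000); print(k,cv2.contourArea(cs),r,"world",rr)
    print("   centroid")
b=lambda p,z:unproj(c,np.array(p)/5+[375,200],z)
print("handle top corners",b([(222,198),(337,206),(337,226),(220,222)],0.09).round(4))
print("pointer",b([(105,211),(165,213)],0.02).round(4)," mark",b([(70,347),(127,353)],0.015).round(4))
print("bed corners",b([(62,488),(385,522),(418,100),(102,72)],0.012).round(4))
sc=robot.read_camera("side")
s=lambda p,z:unproj(sc,np.array(p)/4+[210,140],z)
print("S pointer",s([(463,287),(457,322)],.02).round(4),"mark",s([(568,335)],.015).round(4),"bed",s([(704,210),(672,366)],.012).round(4))
print("S handle top",s([(484,138),(468,180),(490,180)],.09).round(4))
print("jar",unproj(c,[350,287],.055).round(4),"purple",unproj(c,[(357,239),(357,336)],.04).round(4), "vial",unproj(c,[305,170],.05).round(4))
sa=lambda p,z:unproj(sc,np.array(p)/3.75+[250,260],z)
Ws=sa([(15,500),(158,40),(566,88),(522,573)],.003);print("S mat",Ws.round(4),Ws.mean(0))
E
```

```text
mat corners [[ 6.788e-01  3.197e-01  3.000e-03]
 [ 6.431e-01 -3.000e-04  3.000e-03]
 [ 3.928e-01  2.620e-02  3.000e-03]
 [ 4.273e-01  3.465e-01  3.000e-03]]
sizes [np.float64(0.322), np.float64(0.2516), np.float64(0.3221), np.float64(0.2529)] centre [0.5355 0.173  0.003 ]
y ang-90 -0.10930486038376985
x ang -0.10595189773457853
outline L top corners [[0.5809 0.3047 0.003 ]
 [0.5727 0.2349 0.003 ]
 [0.5136 0.2422 0.003 ]]
outline M corners [[0.5616 0.136  0.003 ]
 [0.5032 0.1427 0.003 ]
 [0.5102 0.2098 0.003 ]]
outline R corners [[0.5581 0.1052 0.003 ]
 [0.5505 0.036  0.003 ]]
red 380.5 ((260.6341247558594, 246.7926788330078), (23.52191734313965, 18.442068099975586), 6.340191841125488) world ((572.9537353515625, 172.54409790039062), (58.934608459472656, 46.013004302978516), 83.144287109375)
   centroid
green 377.5 ((218.43930053710938, 275.85546875), (17.486576080322266, 23.87297821044922), 81.25383758544922) world ((502.8446960449219, 277.826416015625), (43.4798698425293, 59.43429183959961), 7.552005290985107)
   centroid
blue 241.0 ((300.1470947265625, 282.91180419921875), (22.55581
[... 354 characters left out ...]
  ]]  mark [[ 0.511  -0.1479  0.015 ]
 [ 0.5074 -0.1765  0.015 ]]
bed corners [[ 0.4405 -0.1419  0.012 ]
 [ 0.4204 -0.3027  0.012 ]
 [ 0.6332 -0.3294  0.012 ]
 [ 0.6513 -0.1694  0.012 ]]
S pointer [[ 0.5782 -0.1932  0.02  ]
 [ 0.5797 -0.1579  0.02  ]] mark [[ 0.5093 -0.1538  0.015 ]] bed [[ 0.4204 -0.2926  0.012 ]
 [ 0.4441 -0.1301  0.012 ]]
S handle top [[ 0.5673 -0.2597  0.09  ]
 [ 0.5748 -0.2133  0.09  ]
 [ 0.5609 -0.2138  0.09  ]]
jar [[ 0.4686 -0.0471  0.055 ]] purple [[ 0.5873 -0.0681  0.04  ]
 [ 0.3495 -0.0617  0.04  ]] vial [[0.7632 0.0581 0.05  ]]
S mat [[0.6777 0.3236 0.003 ]
 [0.6437 0.0055 0.003 ]
 [0.3945 0.035  0.003 ]
 [0.4299 0.3499 0.003 ]] [0.53644428 0.17850508 0.003     ]
```

```bash
cat > go.py <<'E'
import sys; from h import *; from cell import robot
# usage: go.py x y z yaw_deg -> shift in 25mm units (tool axes) and roll in 6deg units
s=robot.observe(); x,y,z,yw=map(float,sys.argv[1:5])
M=R.from_euler('xyz',s["tool_rot"]).as_matrix()
d=M.T@(np.array([x,y,z])-s["tool_pos"]); cy=np.degrees(np.arctan2(M[1,0],M[0,0]))
dy=(yw-cy+180)%360-180
print("t",round(s["time"],2),"pos",s["tool_pos"].round(4),"yaw",cy.round(2),"tilt",(np.degrees(np.arccos(-M[2,2]))).round(2),"op",round(s["opening"],4),"F",s["contact_force"].round(1))
print("delta units",(d/0.025).round(3),"mm",(d*1000).round(1),"roll",round(-dy/6,3),"qpos",s["qpos"].round(2))
E
python3 go.py 0.52 0.20 0.226 83.9
```

```text
t 0.25 pos [0.159  0.5002 0.2264] yaw 162.37 tilt 0.04 op 0.0915 F [ 0.1  0.5 -1. ]
delta units [-17.401  -7.068   0.019] mm [-435.  -176.7    0.5] roll 13.078 qpos [ 1.12  0.34  1.52  0.    1.28 -0.15]
```

```bash
python3 -m crank '{"claw":[1,1,1,1,1,1,1,1],"delta_pos":[[-1.5,-0.6,0],[-3,-1.2,0],[-4.5,-1.8,0],[-6,-2.4,0],[-7.5,-3,0],[-9,-3.6,0],[-10.5,-4.2,0],[-12,-4.8,0]],"roll":[1,2,3.2,4.4,5.6,6.8,8,9.2]}' 20; python3 go.py 0.52 0.20 0.226 83.9
```

```text
time: 0.92
tool_pos: [0.4098, 0.2936, 0.2268]
tool_rot: [3.141, -0.0, 1.868]
contact_force: [0.3, 1.1, 0.5]
opening: 0.0919
t 0.92 pos [0.4098 0.2936 0.2268] yaw 107.04 tilt 0.02 op 0.0919 F [0.3 1.1 0.5]
delta units [-4.87   3.119  0.032] mm [-121.7   78.     0.8] roll 3.856 qpos [0.47 0.3  1.58 0.   1.26 0.17]
```

```bash
python3 go.py 0.52 0.08 0.226 83.9; python3 -m crank '{"claw":[1,1,1,1,1,1,1,1],"delta_pos":[[-1.4,0.4,0],[-2.8,0.8,0],[-4.2,1.2,0],[-5.6,1.6,0],[-7,2,0],[-8.4,2.1,0],[-9.4,2.1,0],[-9.4,2.1,0]],"roll":[1,2,3,3.85,3.85,3.85,3.85,3.85]}'
python3 - <<'E'
from cell import robot
from h import *
import pickle
s=robot.observe(); c=robot.read_camera("wrist"); pickle.dump((s,c),open("w1.pkl","wb")); cv2.imwrite("pics/w1.png",c["color"]); print(s["tool_pos"],s["tool_rot"],s["qvel"].round(3))
E
```

```text
t 0.92 pos [0.4098 0.2936 0.2268] yaw 107.04 tilt 0.02 op 0.0919 F [0.3 1.1 0.5]
delta units [-9.459  1.712  0.031] mm [-236.5   42.8    0.8] roll 3.856 qpos [0.47 0.3  1.58 0.   1.26 0.17]
time: 1.58
tool_pos: [0.5303, 0.0822, 0.2263]
tool_rot: [3.141, 0.002, 1.467]
contact_force: [0.8, 0.1, -0.5]
opening: 0.0919
[0.53033466 0.08221398 0.22629591] [3.14131582e+00 1.50904631e-03 1.46661292e+00] [ 0.073 -0.016  0.025  0.04   0.009  0.072]
```

View pics/w1.png

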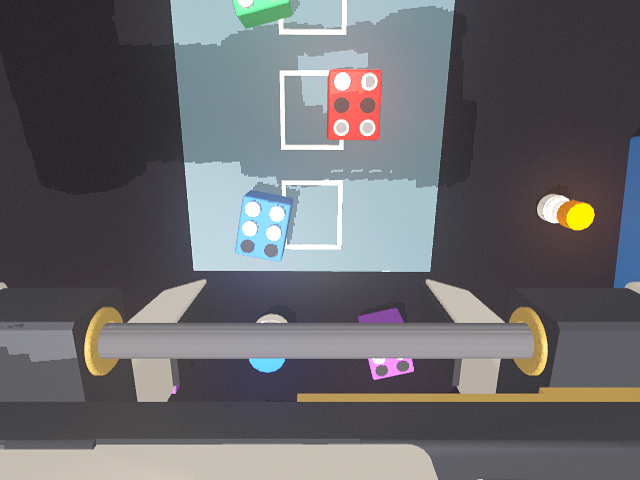

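The wrist view shows the red rack (355,104), blue rack (265,226), the middle outline (280–344, 70–150) and the right outline (283–342, 181–249). I'll enlarge these to read the corners.

Run:
```python
import cv2
im=cv2.imread("pics/w1.png")
cv2.imwrite("pics/w1c.png",cv2.resize(im[0:280,160:470][60:260,60:240],None,fx=3.3,fy=3,interpolation=cv2.INTER_CUBIC))
```

```text
(no output)
```

View pics/w1c.png

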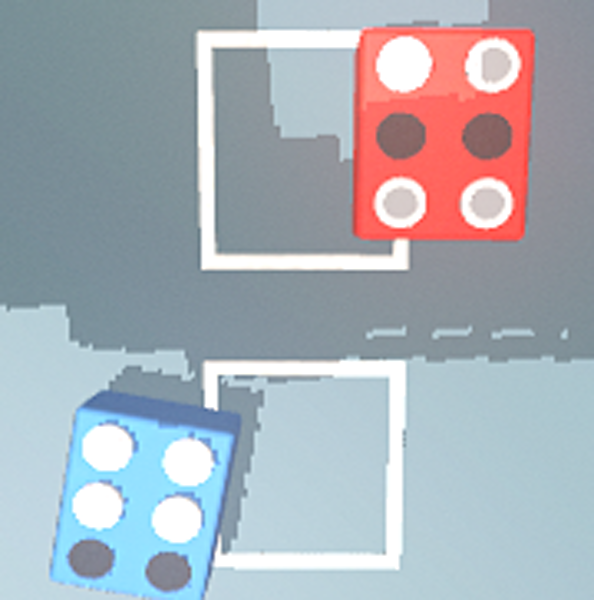

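Run:
```python
from h import *; import pickle
s,c=pickle.load(open("w1.pkl","rb"))
f=lambda p,z:unproj(c,np.array(p)/[3.3,3]+[220,60],z,s)[:,:2]
M=f([(196,30),(203,271),(408,269)],.003); Rr=f([(204,361),(405,361),(399,569)],.003)
print("M",M.round(4),"ctr",(M[0]+M[2])/2,[np.linalg.norm(M[i]-M[i+1]) for i in (0,1)])
print("R",Rr.round(4),"ctr",(Rr[0]+Rr[2])/2,[np.linalg.norm(Rr[i]-Rr[i+1]) for i in (0,1)])
for v in (M[2]-M[1],Rr[1]-Rr[0]): print("x ang",np.degrees(np.arctan2(v[1],v[0])))
v=(M[0]+M[2])/2-(Rr[0]+Rr[2])/2; print("row",np.linalg.norm(v),np.degrees(np.arctan2(v[1],v[0]))-90)
print("matbottom",unproj(c,[(193,271),(431,271)],.003,s)[:,:2].round(4))
for n,p in (("red",[(358,28),(534,29),(524,242),(355,238)]),("blue",[(80,408),(240,437),(205,602),(50,582)])):
    P=f(p,.043); print(n,P.round(4),"ctr",P.mean(0).round(4),cv2.minAreaRect((P*1000).astype(np.float32)))
```

```text
M [[0.512  0.2139]
 [0.5048 0.1425]
 [0.5646 0.1369]] ctr [0.53831832 0.17538074] [np.float64(0.07177881206043582), np.float64(0.060106560953316956)]
R [[0.5014 0.1138]
 [0.5612 0.1075]
 [0.5532 0.0364]] ctr [0.52729795 0.07512104] [np.float64(0.06017725496589583), np.float64(0.0715818133960927)]
x ang -5.391428477334045
x ang -5.988430727114331
row 0.10086355832264435 -6.2726664884553855
matbottom [[0.396  0.0292]
 [0.6457 0.0031]]
red [[0.555  0.204 ]
 [0.5986 0.1992]
 [0.5927 0.1431]
 [0.549  0.1488]] ctr [0.5738 0.1738] ((573.8551025390625, 173.54592895507812), (56.44441604614258, 44.090087890625), 83.72486114501953)
blue [[0.4701 0.1078]
 [0.5122 0.0946]
 [0.496  0.0438]
 [0.4533 0.0549]] ctr [0.4829 0.0753] ((482.75946044921875, 74.72866821289062), (55.67423629760742, 44.10209274291992), 72.37213134765625)
```

```bash
python3 go.py 0.483 0.075 0.012 73
```

```text
t 1.63 pos [0.5295 0.0844 0.2263] yaw 84.07 tilt 0.03 op 0.0919 F [0.2 0.7 0.2]
delta units [-0.565 -1.805  8.574] mm [-14.1 -45.1 214.4] roll 1.845 qpos [ 0.02  0.36  1.49 -0.    1.29  0.12]
```

```bash
python3 -m crank '{"claw":[1,1,1,1,1,1,1,1],"delta_pos":[[-0.2,-0.6,1],[-0.4,-1.2,2],[-0.56,-1.8,3.2],[-0.56,-1.8,4.4],[-0.56,-1.8,5.4],[-0.56,-1.8,5.8],[-0.56,-1.8,5.8],[-0.56,-1.8,5.8]],"roll":[1,1.85,1.85,1.85,1.85,1.85,1.85,1.85]}' 10;python3 go.py 0.483 0.075 0.012 73;  python3 - <<'E'
from cell import robot
from h import *
import pickle
s=robot.observe(); c=robot.read_camera("wrist"); pickle.dump((s,c),open("w2.pkl","wb")); cv2.imwrite("pics/w2.png",c["color"])
E
```

```text
time: 2.3
tool_pos: [0.4824, 0.078, 0.0817]
tool_rot: [-3.141, -0.0, 1.279]
contact_force: [-0.7, 0.2, -0.5]
opening: 0.0915
t 2.3 pos [0.4824 0.078  0.0817] yaw 73.25 tilt 0.05 op 0.0915 F [-0.7  0.2 -0.5]
delta units [-0.11   0.061  2.788] mm [-2.7  1.5 69.7] roll 0.042 qpos [0.   0.45 1.81 0.   0.88 0.3 ]
```

View pics/w2.png

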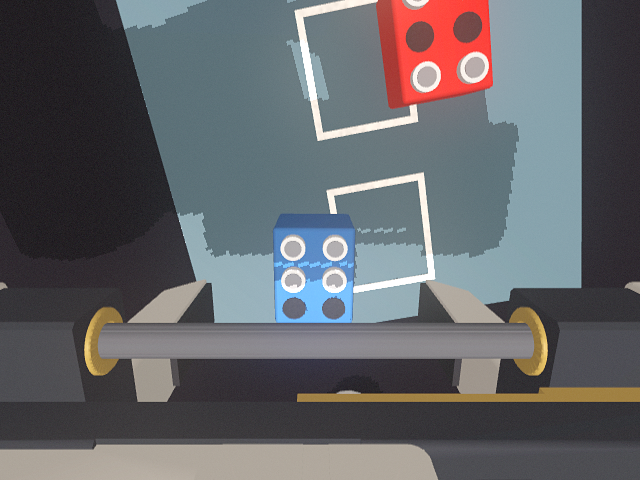

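The blue rack at (313,270) sits square and centred between the fingers. Descending and closing.

```bash
python3 -m crank '{"claw":[1,1,1,1,1,0.3,0,0],"delta_pos":[[-0.1,0,1],[-0.1,0,2],[-0.1,0,2.8],[-0.1,0,2.8],[-0.1,0,2.8],[-0.1,0,2.8],[-0.1,0,2.8],[-0.1,0,2.8]],"roll":[0,0,0,0,0,0,0,0]}' 10;python3 go.py 0.5273 0.0751 0.012 83.9
```

```text
time: 3.02
tool_pos: [0.4831, 0.0748, 0.0131]
tool_rot: [3.139, -0.001, 1.278]
contact_force: [-0.3, -0.0, 0.7]
opening: 0.0765
t 3.02 pos [0.4831 0.0748 0.0131] yaw 73.2 tilt 0.16 op 0.0765 F [-0.3 -0.   0.7]
delta units [0.523 1.69  0.051] mm [13.1 42.3  1.3] roll -1.784 qpos [-0.    0.57  1.87  0.    0.7   0.29]
```

```bash
python3 -m crank '{"claw":[0,0,0,0,0,0,0,0],"delta_pos":[[0,0,0],[0,0,0],[0,0,0],[0,0,0],[0,0,0],[0,0,0],[0,0,0],[0,0,0]],"roll":[0,0,0,0,0,0,0,0]}' 10;python3 go.py 0.5273 0.0751 0.012 83.9
```

```text
time: 3.68
tool_pos: [0.4817, 0.0747, 0.0117]
tool_rot: [-3.141, 0.0, 1.277]
contact_force: [-2.0, 1.0, 3.4]
opening: 0.0436
t 3.68 pos [0.4817 0.0747 0.0117] yaw 73.19 tilt 0.04 op 0.0436 F [-2.   1.   3.4]
delta units [ 0.541  1.74  -0.012] mm [13.5 43.5 -0.3] roll -1.785 qpos [-0.    0.57  1.87  0.    0.7   0.29]
```

```bash
python3 -m crank '{"claw":[0,0,0,0,0,0,0,0],"delta_pos":[[0.08,0.25,0],[0.16,0.55,0],[0.26,0.85,0],[0.36,1.15,0],[0.46,1.45,0],[0.53,1.72,0],[0.53,1.72,0],[0.53,1.72,0]],"roll":[-0.3,-0.6,-0.9,-1.2,-1.5,-1.78,-1.78,-1.78]}' 10;python3 go.py 0.5273 0.0751 0.012 83.9;  python3 - <<'E'
from cell import robot
from h import *
import pickle
s=robot.observe(); c=robot.read_camera("wrist"); pickle.dump((s,c),open("w3.pkl","wb")); cv2.imwrite("pics/w3.png",c["color"])
E
python3 go.py 0.5273 0.0751 0.012 83.9
```

```text
time: 4.35
tool_pos: [0.5279, 0.0749, 0.0117]
tool_rot: [3.14, -0.0, 1.463]
contact_force: [1.3, -0.4, 0.9]
opening: 0.0436
t 4.35 pos [0.5279 0.0749 0.0117] yaw 83.83 tilt 0.1 op 0.0436 F [ 1.3 -0.4  0.9]
delta units [ 0.007 -0.024 -0.011] mm [ 0.2 -0.6 -0.3] roll -0.012 qpos [-0.    0.62  1.75 -0.    0.77  0.1 ]
t 4.4 pos [0.5275 0.0749 0.0117] yaw 83.82 tilt 0.08 op 0.0437 F [ 1.8 -0.2 -0.2]
delta units [ 0.007 -0.01  -0.012] mm [ 0.2 -0.3 -0.3] roll -0.013 qpos [-0.    0.62  1.75  0.    0.77  0.1 ]
```

View pics/w3.png

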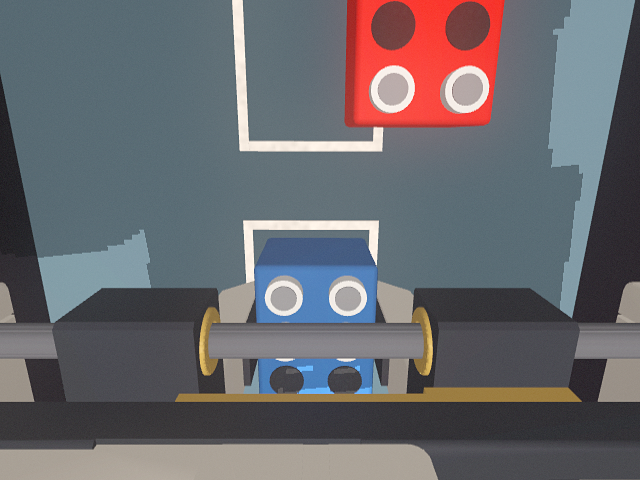

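Run:
```python
from h import *; import pickle
s,c=pickle.load(open("w3.pkl","rb"))
P=unproj(c,[(244,221),(379,221),(239.5,151),(382.5,151)],.003,s)[:,:2]
ang=np.radians(-6.1); X=np.array([np.cos(ang),np.sin(ang)]);Y=np.array([-X[1],X[0]])
print(P.round(4), np.linalg.norm(P[0]-P[1]),np.linalg.norm(P[2]-P[3]))
v=P[1]-P[0];print(np.degrees(np.arctan2(v[1],v[0])))
print("R ctr",(P[0]+P[1])/2-.035*Y,"M ctr",(P[2]+P[3])/2+.035*Y)
# rack far top edge
Q=unproj(c,[(262,239),(371,239)],.043,s)[:,:2]; Q2=unproj(c,[(257.5,266),(376,266)],.043,s)[:,:2]
print("rack far top",Q,np.linalg.norm(Q[0]-Q[1]))
print("rack ctr by far top?",(Q[0]+Q[1])/2-.028*Y, (Q2[0]+Q2[1])/2-.028*Y, np.linalg.norm(Q2[0]-Q2[1]))
```

```text
[[0.5013 0.1134]
 [0.5611 0.1069]
 [0.5042 0.1437]
 [0.5645 0.1372]] 0.06020233897230276 0.06073453902861608
-6.207430468583807
R ctr [0.52747169 0.07538227] M ctr [0.53806494 0.17523892]
rack far top [[0.51490014 0.11454569]
 [0.55217241 0.11048962]] 0.037492322304534795
rack ctr by far top? [0.53056088 0.08467619] [0.52959655 0.07490639] 0.04157185237746746
```

```bash
python3 -m crank '{"claw":[1,1,1,1,1,1,1,1],"delta_pos":[[0,0,0],[0,0,0],[0,0,0],[0,0,0],[0,0,0],[0,0,-1],[0,0,-2],[0,0,-3.2]],"roll":[0,0,0,0,0,0,0,0]}' 10;python3 go.py 0.5738 0.1738 0.012 83.7;  python3 - <<'E'
from cell import robot
from h import *
import pickle
s=robot.observe(); c=robot.read_camera("wrist"); pickle.dump((s,c),open("w4.pkl","wb")); cv2.imwrite("pics/w4.png",c["color"])
E
```

```text
time: 5.07
tool_pos: [0.526, 0.0749, 0.0915]
tool_rot: [-3.139, 0.0, 1.464]
contact_force: [0.3, 1.2, 0.6]
opening: 0.0902
t 5.07 pos [0.526  0.0749 0.0915] yaw 83.86 tilt 0.18 op 0.0902 F [0.3 1.2 0.6]
delta units [4.138 1.489 3.176] mm [103.4  37.2  79.4] roll 0.027 qpos [-0.    0.5   1.68  0.    0.96  0.1 ]
```

View pics/w4.png

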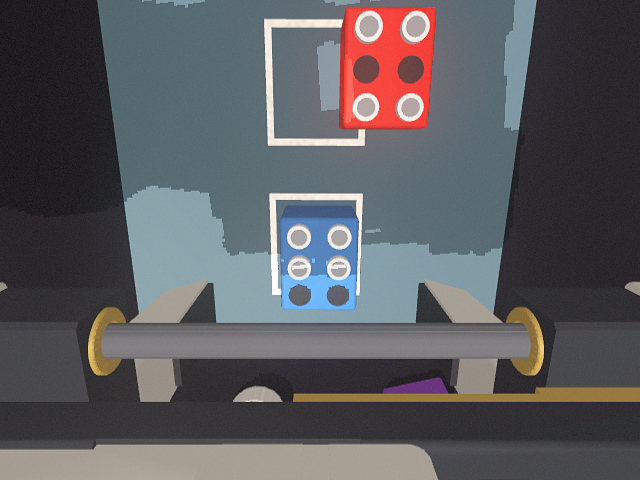

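Blue rests inside the right outline (270–362, 194–295). I'll check its offset numerically before taking red.

Run:
```python
import cv2
im=cv2.imread("pics/w4.png")
cv2.imwrite("pics/w4c.png",cv2.resize(im[0:320,255:445],None,fx=3.2,fy=1.8,interpolation=cv2.INTER_CUBIC))
cv2.imwrite("pics/w4d.png",cv2.resize(im[180:320,255:385],None,fx=4,fy=4,interpolation=cv2.INTER_CUBIC))
```

```text
(no output)
```

View pics/w4d.png

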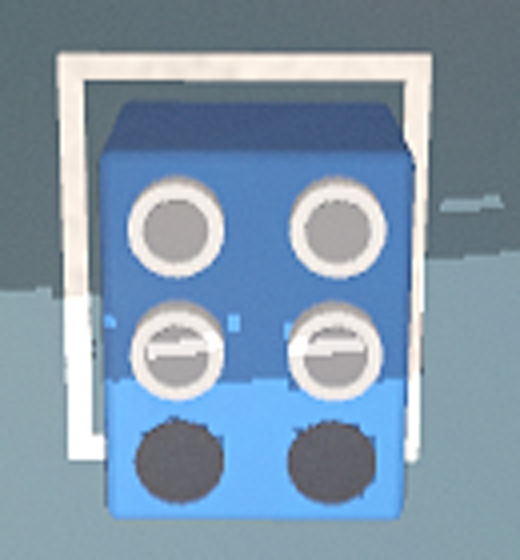

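Blue is about 2 mm to +x of the outline's centre and about 0.5 mm off in y, so it's well within 7 mm. For the next two I'll aim 2 mm lower in x.

```bash
python3 go.py 0.5725 0.1738 0.012 83.7; python3 -m crank '{"claw":[1,1,1,1,1,1,1,1],"delta_pos":[[1.2,0.4,0],[2.4,0.9,0],[3.6,1.3,0],[4.15,1.45,0.5],[4.15,1.45,1.5],[4.15,1.45,2.5],[4.15,1.45,3.15],[4.15,1.45,3.15]],"roll":[0,0,0,0,0,0,0,0]}' 10;python3 go.py 0.5725 0.1738 0.012 83.7
```

```text
t 5.12 pos [0.5297 0.0751 0.098 ] yaw 83.88 tilt 0.44 op 0.0915 F [ 3.  -0.1  4.3]
delta units [4.107 1.256 3.453] mm [102.7  31.4  86.3] roll 0.03 qpos [-0.    0.49  1.68  0.    0.96  0.1 ]
time: 5.78
tool_pos: [0.5714, 0.174, 0.0091]
tool_rot: [-3.135, 0.002, 1.464]
contact_force: [-1.3, -1.3, -0.8]
opening: 0.0916
t 5.78 pos [0.5714 0.174  0.0091] yaw 83.89 tilt 0.41 op 0.0916 F [-1.3 -1.3 -0.8]
delta units [-0.002  0.044 -0.117] mm [-0.   1.1 -2.9] roll 0.032 qpos [0.17 0.72 1.55 0.   0.89 0.27]
```

```bash
python3 -m crank '{"claw":[0,0,0,0,0,0,0,0],"delta_pos":[[0,0,0],[0,0,0],[0,0,0],[0,0,0],[0,0,0],[0,0,0],[0,0,0],[0,0,0]],"roll":[0,0,0,0,0,0,0,0]}' 10;python3 go.py 0.5363 0.1754 0.012 83.8
```

```text
time: 6.45
tool_pos: [0.574, 0.1743, 0.0132]
tool_rot: [-3.141, -0.0, 1.464]
contact_force: [-1.7, 0.2, 3.2]
opening: 0.0435
t 6.45 pos [0.574  0.1743 0.0132] yaw 83.87 tilt 0.01 op 0.0435 F [-1.7  0.2  3.2]
delta units [-0.116 -1.505  0.048] mm [ -2.9 -37.6   1.2] roll 0.012 qpos [0.17 0.71 1.54 0.   0.89 0.27]
```

```bash
python3 -m crank '{"claw":[0,0,0,0,0,0,0,0],"delta_pos":[[-0.02,-0.25,0],[-0.04,-0.5,0],[-0.06,-0.8,0],[-0.08,-1.1,0],[-0.1,-1.35,0],[-0.1,-1.5,0],[-0.1,-1.5,0],[-0.1,-1.5,0]],"roll":[0,0,0,0,0,0,0,0]}' 10;python3 go.py 0.5363 0.1754 0.012 83.9
```

```text
time: 7.12
tool_pos: [0.5352, 0.1759, 0.0132]
tool_rot: [-3.139, 0.0, 1.464]
contact_force: [-4.0, 0.4, 7.8]
opening: 0.044
t 7.12 pos [0.5352 0.1759 0.0132] yaw 83.89 tilt 0.14 op 0.044 F [-4.   0.4  7.8]
delta units [-0.015  0.045  0.048] mm [-0.4  1.1  1.2] roll -0.002 qpos [0.18 0.66 1.65 0.   0.83 0.29]
```

```bash
python3 -m crank '{"claw":[0,0,1,1,1,1,1,1],"delta_pos":[[0,0,0],[0,0,0],[0,0,0],[0,0,0],[0,0,0],[0,0,0],[0,0,-0.5],[0,0,-1.5]],"roll":[0,0,0,0,0,0,0,0]}' 10;python3 go.py 0.50 0.17 0.1 97
```

```text
time: 7.78
tool_pos: [0.5345, 0.1753, 0.048]
tool_rot: [-3.135, 0.002, 1.464]
contact_force: [-0.5, -0.2, -0.2]
opening: 0.0793
t 7.78 pos [0.5345 0.1753 0.048 ] yaw 83.86 tilt 0.38 op 0.0793 F [-0.5 -0.2 -0.2]
delta units [-0.361 -1.361 -2.071] mm [ -9.  -34.  -51.8] roll -2.19 qpos [0.18 0.61 1.63 0.   0.91 0.29]
```

```bash
python3 -m crank '{"claw":[1,1,1,1,1,1,1,1],"delta_pos":[[0,0,-1],[0,0,-2.5],[0,0,-3.5],[0,0,-3.5],[0,0,-3.5],[0,0,-3.5],[0,0,-3.5],[0,0,-3.5]],"roll":[0,0,0,0,0,0,0,0]}' 10;python3 - <<'E'
from cell import robot
from h import *
import pickle
s=robot.observe(); c=robot.read_camera("wrist"); pickle.dump((s,c),open("w5.pkl","wb")); cv2.imwrite("pics/w5.png",c["color"]); print(s["tool_pos"])
cv2.imwrite("pics/w5c.png",cv2.resize(c["color"][0:320,180:400],None,fx=2.5,fy=1.85,interpolation=cv2.INTER_CUBIC))
E
```

```text
time: 8.45
tool_pos: [0.5358, 0.1756, 0.1364]
tool_rot: [-3.139, 0.001, 1.464]
contact_force: [-0.1, 0.8, 0.7]
opening: 0.0922
[0.53581841 0.175564   0.13643035]
```

View pics/w5c.png

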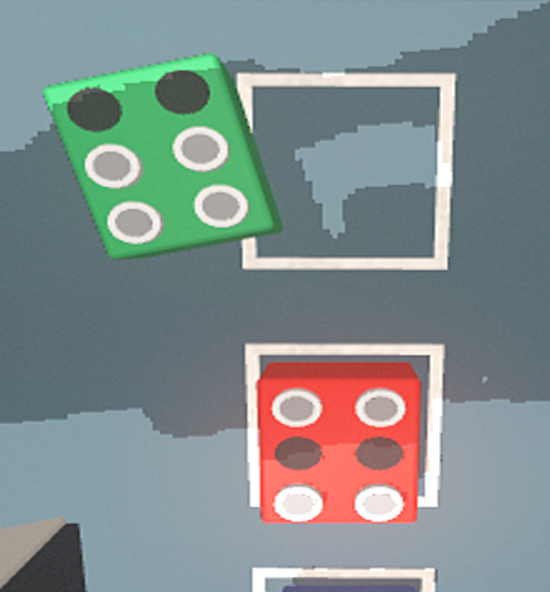

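Red sits squarely in the middle outline, about 1.4 mm to −x. Next I'll measure green and the left outline.

```bash
python3 - <<'E'
from h import *; import pickle
s,c=pickle.load(open("w5.pkl","rb"))
f=lambda p,z:unproj(c,np.array(p)/[2.5,1.85]+[180,0],z,s)[:,:2]
L=f([(238,74),(456,74),(447,270),(243,270)],.003); print("L",L.round(4),L.mean(0),[np.linalg.norm(L[i]-L[(i+1)%4]).round(4) for i in range(4)])
G=f([(43,90),(215,54),(274,233),(112,258)],.043); print("G",G.round(4),G.mean(0),cv2.minAreaRect((G*1000).astype(np.float32)),[np.linalg.norm(G[i]-G[(i+1)%4]).round(4) for i in range(4)])
for a,b in((0,1),(3,2)): v=G[b]-G[a]; print(np.degrees(np.arctan2(v[1],v[0])))
for a,b in((3,0),(2,1)): v=G[b]-G[a]; print(np.degrees(np.arctan2(v[1],v[0]))-90)
E
python3 go.py 0.504 0.28 0.085 98
```

```text
L [[0.5235 0.3128]
 [0.5832 0.3063]
 [0.5753 0.2359]
 [0.5154 0.2424]] [0.54932243 0.27435348] [np.float64(0.06), np.float64(0.0708), np.float64(0.0602), np.float64(0.0709)]
G [[0.4795 0.3043]
 [0.5219 0.3102]
 [0.5289 0.2544]
 [0.4869 0.2507]] [0.50429233 0.27989964] ((504.13623046875, 279.65069580078125), (42.81462478637695, 56.23973846435547), 7.152492523193359) [np.float64(0.0428), np.float64(0.0562), np.float64(0.0421), np.float64(0.0541)]
7.953089696861478
5.098905359777741
7.939387324089807
7.15250009126008
t 8.5 pos [0.536  0.1756 0.1366] yaw 83.87 tilt 0.15 op 0.0917 F [-0.7  0.1 -0.7]
delta units [ 4.017 -1.711  2.066] mm [100.4 -42.8  51.6] roll -2.355 qpos [0.18 0.5  1.54 0.   1.1  0.29]
```

```bash
python3 -m crank '{"claw":[1,1,1,1,1,1,1,1],"delta_pos":[[1,-0.4,0],[2,-0.8,0],[3,-1.2,0.5],[4.05,-1.71,1],[4.05,-1.71,2],[4.05,-1.71,3.3],[4.05,-1.71,4.6],[4.05,-1.71,4.95]],"roll":[-0.7,-1.4,-2,-2.27,-2.27,-2.27,-2.27,-2.27]}' 10;python3 go.py 0.504 0.28 0.012 97.5
```

```text
time: 9.17
tool_pos: [0.5015, 0.2799, 0.009]
tool_rot: [-3.133, 0.002, 1.702]
contact_force: [-1.5, -0.5, 0.2]
opening: 0.0917
t 9.17 pos [0.5015 0.2799 0.009 ] yaw 97.52 tilt 0.52 op 0.0917 F [-1.5 -0.5  0.2]
delta units [-0.01  0.1  -0.12] mm [-0.2  2.5 -3. ] roll 0.003 qpos [0.38 0.68 1.62 0.   0.85 0.24]
```

```bash
python3 -m crank '{"claw":[1,0,0,0,0,0,0,0],"delta_pos":[[0,0,0],[0,0,0],[0,0,0],[0,0,0],[0,0,0],[0,0,0],[0,0,0],[0,0,0]],"roll":[0,0,0,0,0,0,0,0]}' 10;python3 go.py 0.5488 0.2743 0.012 83.9
```

```text
time: 9.83
tool_pos: [0.5051, 0.281, 0.0147]
tool_rot: [3.141, -0.0, 1.702]
contact_force: [-0.0, 0.3, 1.2]
opening: 0.0499
t 9.83 pos [0.5051 0.281  0.0147] yaw 97.49 tilt 0.04 op 0.0499 F [-0.   0.3  1.2]
delta units [-0.495  1.699  0.107] mm [-12.4  42.5   2.7] roll 2.265 qpos [0.38 0.68 1.61 0.   0.85 0.24]
```

```bash
python3 -m crank '{"claw":[0,0,0,0,0,0,0,0],"delta_pos":[[0,0,0],[0,0,0],[0,0,0],[-0.05,0.2,0],[-0.13,0.5,0],[-0.22,0.8,0],[-0.32,1.15,0],[-0.42,1.45,0]],"roll":[0,0,0,0.3,0.7,1.1,1.5,1.9]}' 10;python3 go.py 0.5488 0.2750 0.012 83.9
```

```text
time: 10.5
tool_pos: [0.5421, 0.2756, 0.0144]
tool_rot: [-3.141, -0.0, 1.501]
contact_force: [-2.6, 1.4, 5.3]
opening: 0.044
t 10.5 pos [0.5421 0.2756 0.0144] yaw 85.98 tilt 0.05 op 0.044 F [-2.6  1.4  5.3]
delta units [-0.004  0.269  0.096] mm [-0.1  6.7  2.4] roll 0.347 qpos [0.34 0.72 1.52 0.   0.91 0.41]
```

```bash
python3 -m crank '{"claw":[0,0,0,0,0,1,1,1],"delta_pos":[[-0.02,0.13,0],[-0.02,0.25,0],[-0.02,0.25,0],[-0.02,0.25,0],[-0.02,0.25,0],[-0.02,0.25,0],[-0.02,0.25,0],[-0.02,0.25,0]],"roll":[0.18,0.36,0.36,0.36,0.36,0.36,0.36,0.36]}' 10;python3 go.py 0.5488 0.2750 0.012 83.9
```

```text
time: 11.17
tool_pos: [0.5484, 0.2743, 0.0139]
tool_rot: [-3.141, 0.0, 1.465]
contact_force: [-0.5, -0.1, 0.0]
opening: 0.0595
t 11.17 pos [0.5484 0.2743 0.0139] yaw 83.94 tilt 0.01 op 0.0595 F [-0.5 -0.1  0. ]
delta units [0.029 0.015 0.076] mm [0.7 0.4 1.9] roll 0.007 qpos [ 0.34  0.73  1.5  -0.    0.91  0.44]
```

```bash
python3 -m crank '{"claw":[1,1,1,1,1,1,1,1],"delta_pos":[[0,0,0],[0,0,0],[0,0,0],[0,0,0],[0,0,-1],[-1,0,-2],[-2,0,-3.5],[-3.2,0,-5]],"roll":[0,0,0,0,0,0,0,0]}' 10;python3 -m crank '{"claw":[1,1,1,1,1,1,1,1],"delta_pos":[[-1,0,-1],[-2,0,-1.5],[-3,0,-1.5],[-3,0,-1.5],[-3,0,-1.5],[-3,0,-1.5],[-3,0,-1.5],[-3,0,-1.5]],"roll":[0,0,0,0,0,0,0,0]}' 10
python3 - <<'E'
from cell import robot
from h import *
import pickle
s=robot.observe(); c=robot.read_camera("wrist"); pickle.dump((s,c),open("w6.pkl","wb")); cv2.imwrite("pics/w6.png",c["color"]); print(s["tool_pos"])
cv2.imwrite("pics/w6c.png",cv2.resize(c["color"][0:290,220:400],None,fx=4,fy=2.06,interpolation=cv2.INTER_CUBIC))
E
```

```text
time: 11.83
tool_pos: [0.5399, 0.2005, 0.1324]
tool_rot: [-3.141, 0.0, 1.466]
contact_force: [1.3, -0.3, 0.5]
opening: 0.092
time: 12.5
tool_pos: [0.5325, 0.1272, 0.1686]
tool_rot: [-3.141, -0.0, 1.466]
contact_force: [0.3, -1.0, -0.3]
opening: 0.0918
[0.53253024 0.12721659 0.16859376]
```

View pics/w6.png

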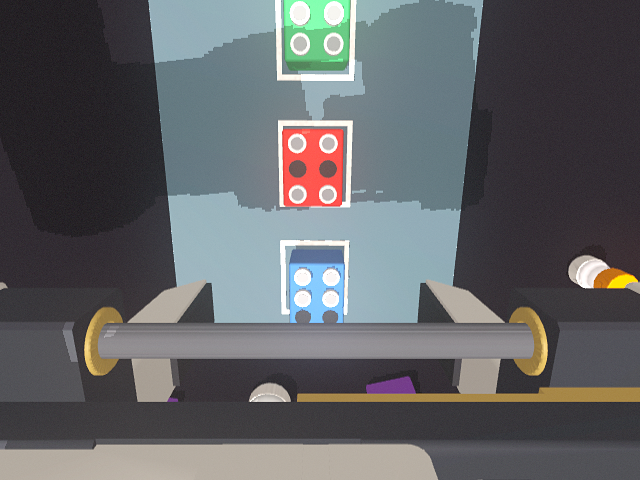

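View pics/w6c.png

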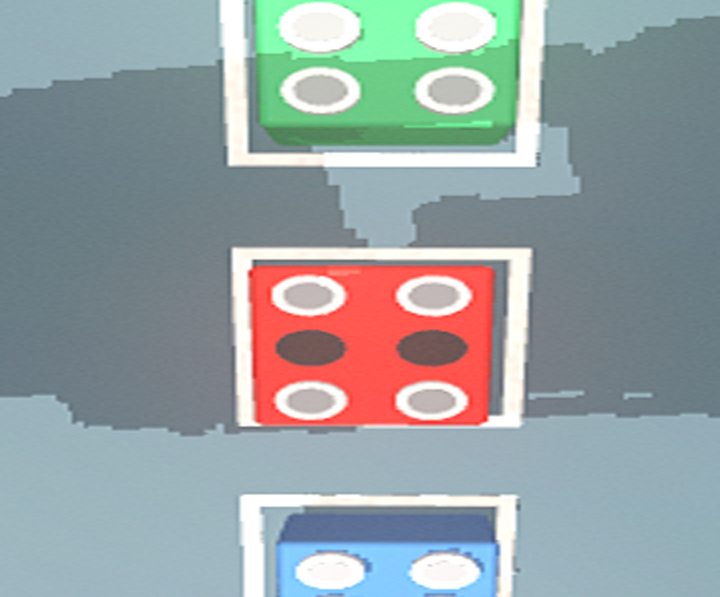

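All three racks are inside their outlines: green base +1 mm, red −1.4 mm, blue +2 mm. I'm moving on to the reader.

```bash
python3 go.py 0.54 -0.30 0.2 82.8; python3 -m crank '{"claw":[1,1,1,1,1,1,1,1],"delta_pos":[[-1.5,-0.2,-0.5],[-3,-0.3,-1],[-4.5,-0.5,-1.3],[-6,-0.6,-1.3],[-7.5,-0.8,-1.3],[-9,-1,-1.3],[-10.5,-1.1,-1.3],[-12,-1.2,-1.3]],"roll":[0,0,0.2,0.2,0.2,0.2,0.2,0.2]}' 20; python3 go.py 0.54 -0.30 0.2 82.8
```

```text
t 12.55 pos [0.5325 0.1271 0.1686] yaw 84.01 tilt 0.04 op 0.0917 F [0.1 0.1 0. ]
delta units [-16.961   2.081  -1.259] mm [-424.    52.   -31.5] roll 0.201 qpos [0.09 0.44 1.55 0.   1.16 0.2 ]
time: 13.22
tool_pos: [0.4707, -0.17, 0.2015]
tool_rot: [-3.142, -0.0, 1.445]
contact_force: [0.6, -0.7, 0.9]
opening: 0.0916
t 13.22 pos [ 0.4707 -0.17    0.2015] yaw 82.79 tilt 0.01 op 0.0916 F [ 0.6 -0.7  0.9]
delta units [-4.812  3.401  0.059] mm [-120.3   85.     1.5] roll -0.001 qpos [-0.5   0.32  1.63  0.    1.19 -0.37]
```

```bash
python3 -m crank '{"claw":[1,1,1,1,1,1,1,1],"delta_pos":[[-1,0.7,0],[-2,1.5,0],[-3,2.2,0],[-4,2.8,0],[-4.8,3.4,0],[-4.8,3.4,0],[-4.8,3.4,0],[-4.8,3.4,0]],"roll":[0,0,0,0,0,0,0,0]}' 20
python3 - <<'E'
from cell import robot
from h import *
import pickle
s=robot.observe(); c=robot.read_camera("wrist"); pickle.dump((s,c),open("w7.pkl","wb")); cv2.imwrite("pics/w7.png",c["color"]); print(s["tool_pos"],s["tool_rot"])
E
```

```text
time: 13.88
tool_pos: [0.5401, -0.2976, 0.2009]
tool_rot: [-3.14, -0.001, 1.445]
contact_force: [0.5, 0.7, 0.5]
opening: 0.0919
[ 0.54009735 -0.297574    0.20093217] [-3.14027663e+00 -1.16712142e-03  1.44464960e+00]
```

View pics/w7.png

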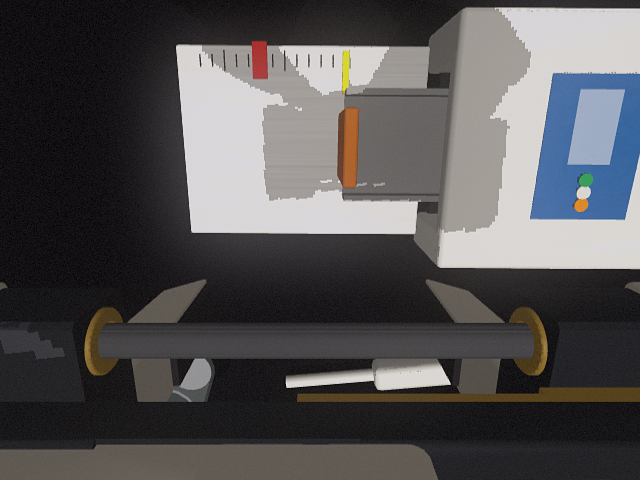

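The view shows the handle top at (343–358, 107–187), the pointer at (346, 51–92) and the mark at (252–267, 41–79).

```bash
python3 - <<'E'
from h import *; import pickle
s,c=pickle.load(open("w7.pkl","rb"))
u=lambda p,z:unproj(c,p,z,s)[:,:2]
H=u([(345,107),(358,107),(356,187),(343,187)],.09);print("H",H.round(4),H.mean(0))
v=(H[0]+H[1]-H[2]-H[3]);print("yaw",np.degrees(np.arctan2(v[1],v[0]))-90)
B=u([(177,45),(191,233),(430,47)],.012);print("bed",B.round(4))
v=B[0]-B[1];print(np.degrees(np.arctan2(v[1],v[0]))-90,np.linalg.norm(v)); v=B[2]-B[0]; a=np.degrees(np.arctan2(v[1],v[0])); print(a)
Pt=u([(346,60)],.0225);Mk=u([(259.5,60)],.015); print("ptr",Pt,"mark",Mk)
X=np.array([np.cos(np.radians(-7.1)),np.sin(np.radians(-7.1))]); print("travel",((Pt-Mk)@X), "handle-ptr",(H.mean(0)-Pt)@X)
print(u([(343,60),(350,60)],.0225),u([(252,60),(267,60)],.015))
E
python3 go.py 0.572 -0.24 0.14 82.9
```

```text
H [[ 0.5719 -0.2106]
 [ 0.5805 -0.2117]
 [ 0.574  -0.2644]
 [ 0.5649 -0.2632]] [ 0.57283125 -0.23747773]
yaw -7.329076677404132
bed [[ 0.446  -0.1408]
 [ 0.4236 -0.2988]
 [ 0.6524 -0.1686]]
-8.074842471322654 0.15963046211843918
-7.684407746784321
ptr [[ 0.58180269 -0.1713555 ]] mark [[ 0.51185488 -0.16113827]]
travel [0.07067431] handle-ptr [-0.00072984]
[[ 0.57940709 -0.17104993]
 [ 0.58499672 -0.1717629 ]] [[ 0.5057276  -0.16035672]
 [ 0.51798173 -0.16191976]]
t 13.93 pos [ 0.5401 -0.2974  0.2013] yaw 82.79 tilt 0.07 op 0.0919 F [-0.9  0.7  0.1]
delta units [2.435 0.981 2.453] mm [60.9 24.5 61.3] roll -0.018 qpos [-0.63  0.53  1.29  0.    1.32 -0.5 ]
```

```bash
python3 -m crank '{"claw":[0.6,0.6,0.6,0.6,0.6,0.6,0.6,0.6],"delta_pos":[[0.9,0.3,0],[1.8,0.7,0],[2.54,1,0],[2.54,1,0.8],[2.54,1,1.6],[2.54,1,2.4],[2.54,1,2.4],[2.54,1,2.4]],"roll":[0,0,0,0,0,0,0,0]}' 40; python3 go.py 0.573 -0.2375 0.053 82.6
python3 - <<'E'
from cell import robot
from h import *
c=robot.read_camera("wrist"); cv2.imwrite("pics/w8.png",c["color"])
E
```

```text
time: 14.6
tool_pos: [0.5725, -0.2376, 0.1414]
tool_rot: [-3.14, -0.001, 1.445]
contact_force: [-0.2, -0.2, 0.1]
opening: 0.0553
t 14.6 pos [ 0.5725 -0.2376  0.1414] yaw 82.8 tilt 0.12 op 0.0553 F [-0.2 -0.2  0.1]
delta units [0.004 0.024 3.535] mm [ 0.1  0.6 88.4] roll 0.033 qpos [-0.52  0.59  1.36  0.    1.19 -0.39]
```

View pics/w8.png

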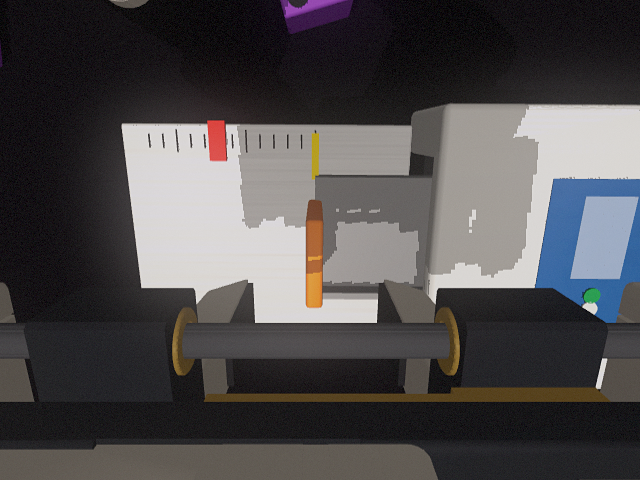

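The handle (315,255) is centred between the fingers. I'll descend straight down and grip with 40 N.

```bash
python3 -m crank '{"claw":[0.6,0.6,0.6,0.6,0.6,0,0,0],"delta_pos":[[0,0,1],[0,0,2],[0,0,3],[0,0,3.5],[0,0,3.5],[0,0,3.5],[0,0,3.5],[0,0,3.5]],"roll":[0,0,0,0,0,0,0,0]}' 40; python3 -m crank '{"claw":[0,0,0,0,0,0,0,0],"delta_pos":[[0,0,0],[0,0,0],[0,0,0],[0,0,0],[0,0,0],[0,0,0],[0,0,0],[0,0,0]],"roll":[0,0,0,0,0,0,0,0]}' 40;  python3 go.py 0.503 -0.229 0.053 82.6
```

```text
time: 15.32
tool_pos: [0.5743, -0.2394, 0.0563]
tool_rot: [3.138, 0.001, 1.444]
contact_force: [0.5, 0.1, 1.1]
opening: 0.0398
time: 15.98
tool_pos: [0.5713, -0.2386, 0.0543]
tool_rot: [-3.138, -0.001, 1.444]
contact_force: [-7.2, 0.5, 5.6]
opening: 0.0099
t 15.98 pos [ 0.5713 -0.2386  0.0543] yaw 82.71 tilt 0.21 op 0.0099 F [-7.2  0.5  5.6]
delta units [ 0.036 -2.76   0.063] mm [  0.9 -69.    1.6] roll 0.019 qpos [-0.52  0.68  1.45 -0.    1.01 -0.39]
```

```bash
python3 -m crank '{"claw":[0,0,0,0,0,0,0,0],"delta_pos":[[0,-0.3,0],[0,-0.7,0],[0,-1.1,0],[0,-1.5,0],[0,-1.9,0],[0,-2.3,0],[0,-2.6,0],[0,-2.82,0]],"roll":[0,0,0,0,0,0,0,0]}' 45; python3 -m crank '{"claw":[0,0,0,0,0,0,0,0],"delta_pos":[[0,0,0],[0,0,0],[0,0,0],[0,0,0],[0,0,0],[0,0,0],[0,0,0],[0,0,0]],"roll":[0,0,0,0,0,0,0,0]}' 45;  python3 go.py 0.503 -0.229 0.053 82.6
python3 - <<'E'
from cell import robot
from h import *
import pickle
s=robot.observe(); c=robot.read_camera("wrist"); pickle.dump((s,c),open("w9.pkl","wb")); cv2.imwrite("pics/w9.png",c["color"])
cv2.imwrite("pics/w9c.png",cv2.resize(c["color"][60:260,200:400],None,fx=3,fy=3,interpolation=cv2.INTER_CUBIC))
c=robot.read_camera("top"); cv2.imwrite("pics/t9.png",c["color"]); 
cv2.imwrite("pics/t9c.png",cv2.resize(c["color"][200:330,185:425],None,fx=3.3,fy=3.3,interpolation=cv2.INTER_CUBIC))
E
```

```text
time: 16.65
tool_pos: [0.5044, -0.2298, 0.0543]
tool_rot: [3.137, 0.0, 1.443]
contact_force: [9.9, 1.2, -3.3]
opening: 0.0097
time: 17.32
tool_pos: [0.5049, -0.2298, 0.0543]
tool_rot: [3.138, 0.0, 1.444]
contact_force: [8.2, 1.6, -2.1]
opening: 0.0096
t 17.32 pos [ 0.5049 -0.2298  0.0543] yaw 82.71 tilt 0.23 op 0.0096 F [ 8.2  1.6 -2.1]
delta units [ 0.024 -0.08   0.052] mm [ 0.6 -2.   1.3] roll 0.018 qpos [-0.57  0.59  1.66  0.    0.9  -0.44]
```

View pics/w9.png

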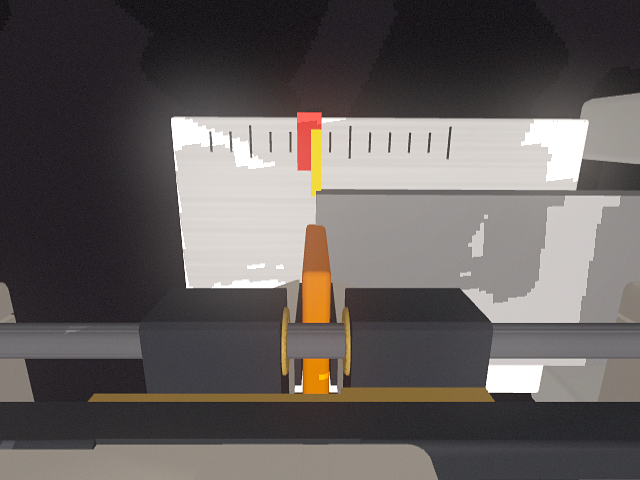

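View pics/w9c.png

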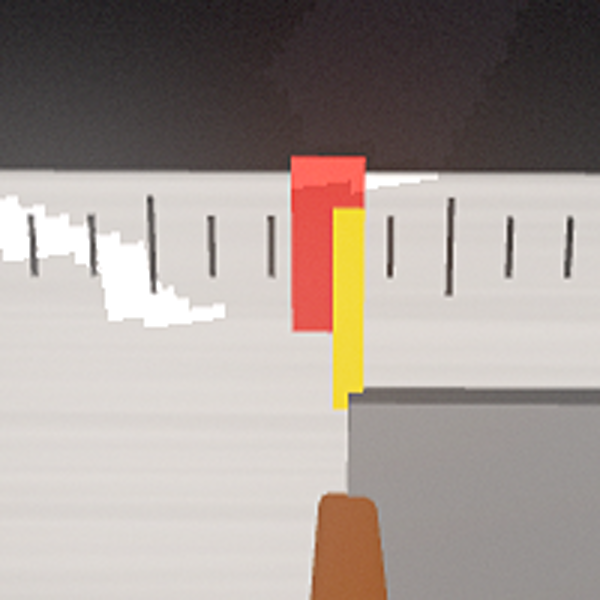

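View pics/t9c.png

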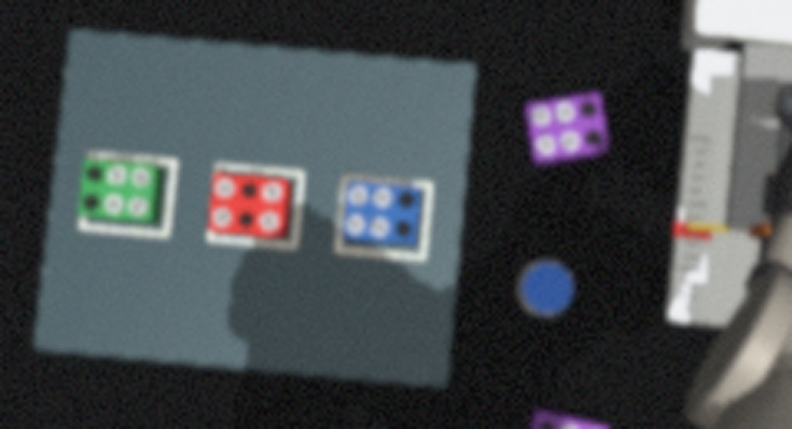

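The pointer (crop x 348) is about 3.2 mm short of the mark's centre (328.5), where 12 mm spans 74 px. The top view shows all three racks in their outlines. I'll pull 3.2 mm more.

```bash
python3 -m crank '{"claw":[0,0,0,0,0,0,0,0],"delta_pos":[[0,-0.06,0],[0,-0.13,0],[0,-0.13,0],[0,-0.13,0],[0,-0.13,0],[0,-0.13,0],[0,-0.13,0],[0,-0.13,0]],"roll":[0,0,0,0,0,0,0,0]}' 45; python3 -m crank '{"claw":[0,0,0,0,0,0,0,0],"delta_pos":[[0,0,0],[0,0,0],[0,0,0],[0,0,0],[0,0,0],[0,0,0],[0,0,0],[0,0,0]],"roll":[0,0,0,0,0,0,0,0]}' 45
python3 - <<'E'
from cell import robot
from h import *
c=robot.read_camera("wrist")
cv2.imwrite("pics/w10c.png",cv2.resize(c["color"][60:260,200:400],None,fx=3,fy=3,interpolation=cv2.INTER_CUBIC))
c=robot.read_camera("top"); im=c["color"]
from meas import rects
ang=np.radians(-6.1);X=np.array([np.cos(ang),np.sin(ang)]);Y=np.array([-X[1],X[0]])
t={"green":1,"red":0,"blue":-1}
for k,(cs,_) in rects(c,im).items():
    P=unproj(c,cs[:,0,:],.043)[:,:2]; r=cv2.minAreaRect((P*1000).astype(np.float32)); d=np.array(r[0])/1000-(np.array([.5355,.173])+.1*Y*t[k])
    print(k,r,"off mm",(d@X*1000).round(1),(d@Y*1000).round(1))
cv2.imwrite("pics/t10.png",im)
c=robot.read_camera("side"); cv2.imwrite("pics/s10.png",c["color"])
E
```

```text
time: 18.08
tool_pos: [0.5017, -0.2294, 0.0543]
tool_rot: [3.137, 0.0, 1.444]
contact_force: [8.9, 1.7, -3.7]
opening: 0.0097
time: 18.75
tool_pos: [0.5017, -0.2294, 0.0543]
tool_rot: [3.137, 0.0, 1.444]
contact_force: [9.9, 1.7, -3.2]
opening: 0.0094
red ((535.5556640625, 173.0877685546875), (57.80657196044922, 43.946964263916016), 81.73271942138672) off mm 0.0 0.1
green ((547.3496704101562, 271.4261474609375), (60.03163146972656, 40.31901931762695), 82.45346069335938) off mm 1.3 -0.9
blue ((525.3262329101562, 72.25484466552734), (49.587120056152344, 39.58981704711914), 88.82330322265625) off mm 0.6 -1.3
```

View pics/w10c.png

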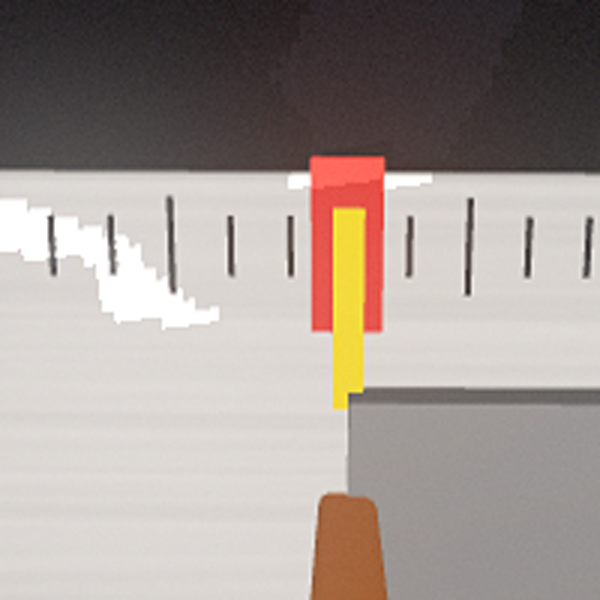

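View pics/s10.png

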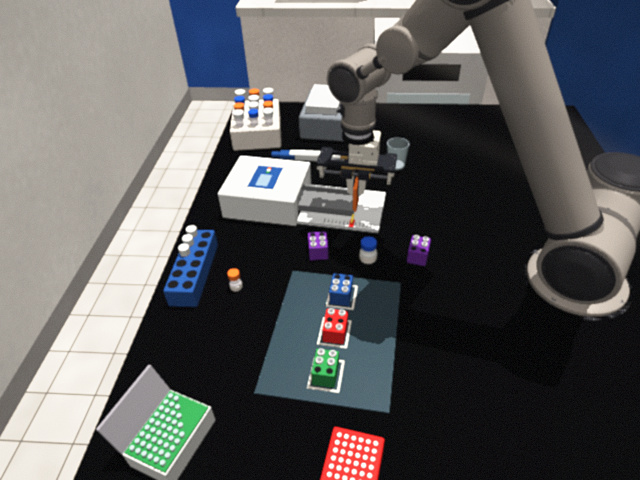

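The pointer (crop x 348) is now centred on the mark (347), steady at about 10 N. The racks are in their outlines and the bystanders are undisturbed, so I'm handing in.

```bash
python3 -c "
from cell import robot
print(robot.hand_in())"
```

```text
the job is handed in; nothing more can be done
None
```

I slid the blue, red and green racks into the right, middle and left outlines with a light 10 N grip, without lifting them. I then pulled the tray out by its handle and handed the job in while still holding it at the mark, at about 19 s. The hand-in reported no verdict.

**Racks:** in the last top view, each rack was about 1.6 mm or less from its outline's centre. The wrist view put blue about 2 mm off in x and red about 1.4 mm off, on the other side.

**Blue's angle:** the top view's reading for blue's angle was about 5° off square. That came from a shadowed, partial outline of the rack, so I disregarded it. The wrist view showed blue square, but I did not re-measure its angle.

**Tray:** my first pull was about 3 mm short, so I pulled a little further. In the last close-up the pointer was within about 0.2 mm of the red mark's middle. The tray was still, with about 10 N measured at the wrist.

**Bystanders:** those I could see in the last views looked unmoved. I checked this by eye and did not measure it.

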